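# Reverse the stripped spindle parts from board to assembly tray

## Robot

A 7-joint arm with a two-finger parallel gripper is mounted at the origin on the work surface. World frame = base frame: x ahead of the robot, y to its left, z up, the work surface at z = 0. Lengths are in mm, angles in rad, forces in N, time in s.
With the tool pointing down it reaches from about 400 to 750 mm from the base axis. Payload 19.5 kg.
Tool frame: the origin (TCP) lies at the very end of the fingers, on their centre line; the grasp point (between the pads) lies hold_point_z behind it (hold_point_z is the distance from the TCP to the grasp point, in mm); z points along the fingers, y is the direction in which the jaws open and shut (so a half turn about z gives the same grasp; the last joint's range is limited). The gripper opens to 85 mm and grips with 20 to 120 N. Pads are 22 mm wide; open, the fingers measure 114 mm over their backs; the gripper's body (76 mm by 85 mm) begins 54 mm behind the grasp point. The pads swing forward as they close: fully open they stand 13 mm farther back than shut.
Start: joints at [-1.237, 0.707, -0.028, 1.485, 0.022, 0.951, -0.075], TCP at [211.021, 534.851, 231.268] pointing down, gripper open.
Joint ranges: [-2.71, 2.71], [-0.32, 2.16], [-1.57, 1.52], [0, 2.45], [-1.46, 4.6], [0, 2.02], [-2.83, 2.83]. Speed limits (rad/s): [1.89, 1.89, 2.57, 2.57, 3.01, 3.01, 3.01].

## Interface

Orientations are given as [roll, pitch, yaw] about the fixed x, y, z axes, in that order (R = Rz(yaw) Ry(pitch) Rx(roll)).
In Python, from bench import read_state, get_image, finish_job, hold_point_z gives the robot as it stands. The module is installed in compiled form; this text tells all that it offers.
- The arm moves only by the tool arm_command, never from a script. Its argument "increments" is a list of rows, each a list of 5 numbers: the opening in per cent of the stroke, from 0 (shut) to 100 (fully open), then the shift along the world's x, y, z in m, then the turn about the world's z in rad. In form: [[fingers, tx, ty, tz, spin], ...]. A call has exactly 5 rows; each row shifts and turns the commanded pose from where the row before left it; what a row does not reach is not made up. A row lasts 1/12 s, in which the tool goes at most 41.7 mm and 7.16 degrees, less where a joint would pass 70% of its speed; a pose out of reach is approached as far as the arm can. A call is refused whole if a number of a shift passes 0.0417 or a number of a turn 0.125, either way. A call with a gripper value outside its range is refused whole. The fingers move at their own pace and stop on an object; "squeeze" is the grip in N (left out, the last holds). Time passes only in rows, so rows that do not move let the fingers close, or fill a call up. It gives the time, the measured TCP pose, the force and the opening at its end, in the units of the state.
- read_state(): the state, without advancing time (a new reading comes with each control period).
- get_image(name): name is "scene" or "top"; returns a dict with "img" (384x512x3 uint8, blue, green, red), "fov_y" (degrees; the focal length in pixels is half the picture's height over the tangent of half this angle, whatever the lens; pixels are square), "cx", "cy" (the principal point, pixels), "xyz" and "rotation" of the camera in the world. Camera axes: x right, y down, z forward; pixel columns grow to the right and rows downward; lengths in mm; the calibration is good to about 2 mm. A picture is of the moment at which its call begins. There is no depth.
- finish_job(): hands the job in, once; it reports no verdict.
The state is a dict: "time": time; "joint_positions": joint angles; "qvel": joint speeds; "joint_efforts": joint torques, N m; "tool_pos": TCP position; "tool_rot": TCP orientation; "wrist_force": force on the tool from outside, world axes, zero at the start; "ft_torque": the same for the moment, N m; "finger_gap": finger opening in mm.
Only numpy, scipy, OpenCV 4.12 (cv2) and the standard library are available. Lean on these libraries where they do the work, as an engineer would, in place of code of your own. Each camera call takes 0.05 s, during which the arm holds its last target.

## Task

The four spindle parts stand on the wooden board in the order they came off the machine, counted from the board's steel knob. Move them to the steel tray in the reverse order for refitting: the part nearest the board's knob goes into the cell farthest from the tray's knob, the next into the next cell, and so on, so that the last part off is nearest the tray's knob. Leave each one standing on the floor of its own cell, upright and the same way up as now.

Things in the scene. Friction and masses are not known exactly. Their poses are not given: they have to be found in the camera images.
- sleeve_mid (a point): spacer sleeve, loose: plain smooth steel cylinder, diameter 34 mm, 64 mm tall, with a wide dark bore (25 mm) seen on top, about 0.22 kg. Its point is on its axis, half-way up; z is up along the axis.
- pinion_mid (a point): long pinion, loose: dark steel toothed cylinder, 14 teeth, outer diameter 43 mm, 56 mm tall, about 0.3 kg; grips like a 43 mm cylinder at any angle. Its point is on its axis, half-way up; z is up along the axis.
- nut_mid (a point): long nut, loose: bright steel hexagonal prism, 38 mm across the flats, 44 mm across the corners, 56 mm tall, about 0.3 kg. Its point is on its axis, half-way up; z is up along the axis. x is square to one pair of flats (so flats face every 60 degrees from x).
- bush_mid (a point): flanged bush, loose: brass, 60 mm tall, a foot flange of 47 mm diameter and 8 mm height with a 30 mm diameter barrel above it, about 0.25 kg. Its point is on its axis, half-way up; z is up along the axis.
- dish_a: grey plastic dish in which the sleeve stands at the start (within 3 mm of its middle); one of four identical fixed square dishes in a row on the board, 66 x 66 mm, rim 9 mm high, floor 4 mm thick; origin under its centre (on the board's top), axes parallel to the board's. It never moves, so it records the starting order; the places are shuffled.
- dish_b: grey plastic dish in which the pinion stands at the start (within 3 mm of its middle); one of four identical fixed square dishes in a row on the board, 66 x 66 mm, rim 9 mm high, floor 4 mm thick; origin under its centre (on the board's top), axes parallel to the board's. It never moves, so it records the starting order; the places are shuffled.
- dish_c: grey plastic dish in which the nut stands at the start (within 3 mm of its middle); one of four identical fixed square dishes in a row on the board, 66 x 66 mm, rim 9 mm high, floor 4 mm thick; origin under its centre (on the board's top), axes parallel to the board's. It never moves, so it records the starting order; the places are shuffled.
- dish_d: grey plastic dish in which the bush stands at the start (within 3 mm of its middle); one of four identical fixed square dishes in a row on the board, 66 x 66 mm, rim 9 mm high, floor 4 mm thick; origin under its centre (on the board's top), axes parallel to the board's. It never moves, so it records the starting order; the places are shuffled.
- board: source rack, fixed: dark wooden board 84 x 340 mm, 12 mm thick, a row of four dishes on it, a mushroom-shaped steel knob (26 mm wide, top 48 mm above table) at one end. Origin on the table under mid-row; z up, y along the row to the knob, x across. Dish centres at y = 105 (nearest the knob), 35, -35, -105 mm, knob at 172. The parts' feet are 16 mm above the table.
- tray: target rack, fixed: steel tray, four cells in a row, the same knob at one end (top 40 mm above table). Origin on the table under mid-row; z up, y along the row to the knob, x across. Cell centres at y = 105 (nearest the knob), 35, -35, -105 mm; cells 66 mm square inside, 4 mm walls, floor 4 mm and wall tops 10 mm above table; knob at 172. It lies nearer or farther than the board.
There are look-alikes about, which are no part of the job. Of the things shaped like the part that bears bush_mid, the brass one is meant.

How it is judged:
By the outcome, as a careful person would: the job done as asked, in the order asked, and still so for the second after the job is handed in, with the robot touching nothing.
It also fails if it takes over 90 s, if anything falls off the work surface, if the arm or the gripper's body presses on something with over 40 N, if the wrist force passes 120 N, or if a joint passes its speed limit or range.

## Working session

There is one attempt and no reset: what is moved stays moved. The work goes in short steps, Python scripts to look and compute and a tool call to move; the robot and the scene stay as the last step left them, time stands still between calls to the robot, and variables do not carry over. Pictures are saved under pics/ and viewed, and the job is handed in when it is done.

Besides the shell and the picture viewer there is one more tool, called after "Call:" by a JSON object that holds its "fn" and its "kwargs", one argument or row to a line. arm_command: Moves the arm, as the interface text tells. Its arguments: {"type":"object","properties":{"increments":{"type":"array"},"squeeze":{"type":"number"}},"required":["increments"]}

```bash
mkdir -p pics; python3 - <<'E'
from bench import *
import cv2,json,numpy as np
print(hold_point_z, read_state())
for n in("scene","top"):
    d=get_image(n); cv2.imwrite(f"pics/{n}0.png",d["img"]); print(n,{k:v for k,v in d.items() if k!="img"})
    np.save(f"{n}0.npy",d,allow_pickle=True)
E
```

```text
18.700000000000003 {'time': 0.0, 'joint_positions': array([-1.23671476,  0.70706454, -0.02759295,  1.48498823,  0.02197507,
        0.95088529, -0.07547972]), 'qvel': array([-1.40711627e-03, -2.15436483e-04, -6.23568685e-04, -2.17308364e-04,
        1.47011751e-03,  4.96907211e-05,  1.80860736e-03]), 'joint_efforts': array([-5.53179252e-04, -8.83198428e+01,  1.23428050e+00, -2.36169541e+01,
        1.67822780e-02,  6.37333636e-03,  2.11742611e-05]), 'tool_pos': array([210.93736098, 534.63918053, 230.85228989]), 'tool_rot': array([-3.14054933e+00,  2.79188483e-05,  2.76579852e+00]), 'wrist_force': array([-0.18106504,  0.11541818,  0.33599019]), 'ft_torque': array([ 0.03957331,  0.00620877, -0.01306135]), 'finger_gap': 85.48043007051788}
scene {'fov_y': 57.42365815701741, 'cx': 250.80701615749754, 'cy': 189.35076766455197, 'xyz': array([901.48620754, 250.20986421, 548.34086116]), 'rotation': array([-2.42929361,  0.01005946,  2.27233509])}
top {'fov_y': 57.05076326605517, 'cx': 256.3571735983053, 'cy': 182.64127923527133, 'xyz': array([471.78532536,  -1.99056095, 714.58573727]), 'rotation': array([-2.93191455,  0.00539798, -1.72459782])}
```

View pics/scene0.png

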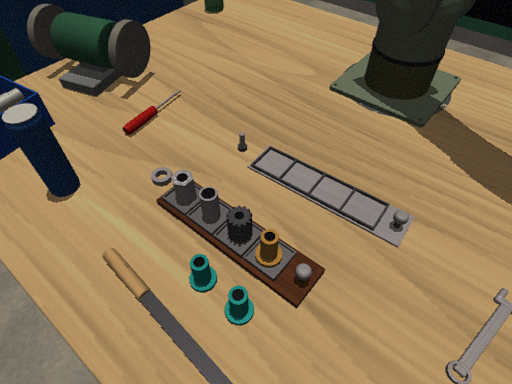

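View pics/top0.png

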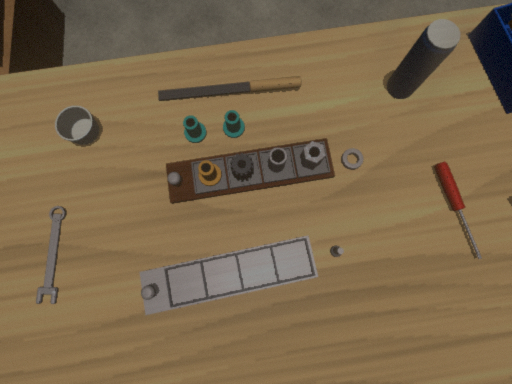

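The top view shows, from the board knob (174,178): brass bush (209,172), pinion (242,165), sleeve (278,158), nut (314,154). The tray's knob is at (150,291), with its cells to the right. There are three bush-shaped things: brass at (209,172) and two teal ones at (195,130) and (233,125). Brass is the one meant, and it is also the one standing in a dish. I'll enlarge to confirm.

```bash
cat > h.py <<'E'
import numpy as np,cv2
from scipy.spatial.transform import Rotation as R
def cam(d):
    f=d["img"].shape[0]/2/np.tan(np.radians(d["fov_y"]/2))
    return f,R.from_euler('xyz',d["rotation"]).as_matrix(),np.array(d["xyz"])
def ray(d,u,v,z):
    f,M,c=cam(d); r=M@np.array([(u-d["cx"])/f,(v-d["cy"])/f,1.])
    return c+r*(z-c[2])/r[2]
def proj(d,p):
    f,M,c=cam(d); q=M.T@(np.asarray(p,float)-c); return d["cx"]+f*q[0]/q[2], d["cy"]+f*q[1]/q[2]
E
python3 - <<'E'
import numpy as np,cv2
from h import *
t=np.load("top0.npy",allow_pickle=True).item(); s=np.load("scene0.npy",allow_pickle=True).item()
c=t["img"][105:315,130:360]; cv2.imwrite("pics/tc.png",cv2.resize(c,None,fx=3.4,fy=2.8*1.0 if 0 else 2.85,interpolation=cv2.INTER_CUBIC))
c=s["img"][140:310,140:340]; cv2.imwrite("pics/sc.png",cv2.resize(c,None,fx=3.5,fy=3.5,interpolation=cv2.INTER_CUBIC))
for n,(u,v) in dict(bknob=(174,178),tknob=(150,291)).items(): print(n,ray(t,u,v,45))
E
```

```text
bknob [647.00953691 136.68136078  45.        ]
tknob [443.58298978 202.14788121  45.        ]
```

View pics/tc.png

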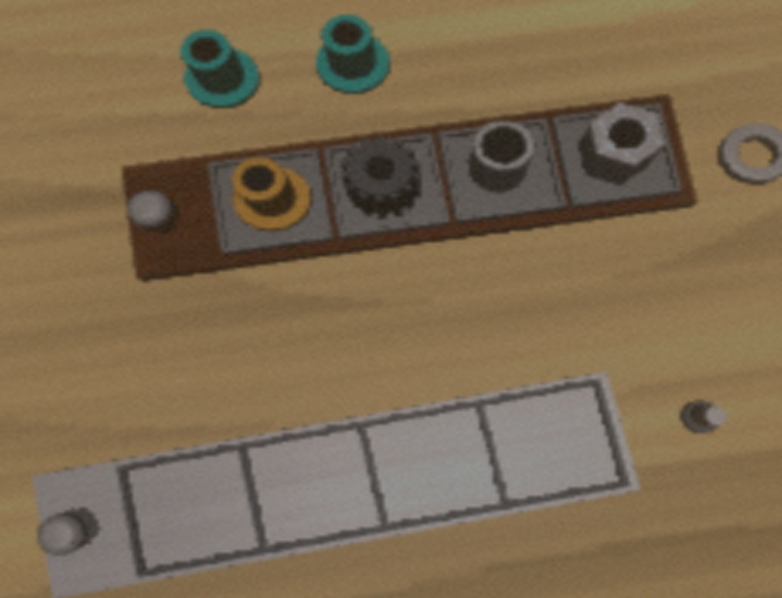

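View pics/sc.png

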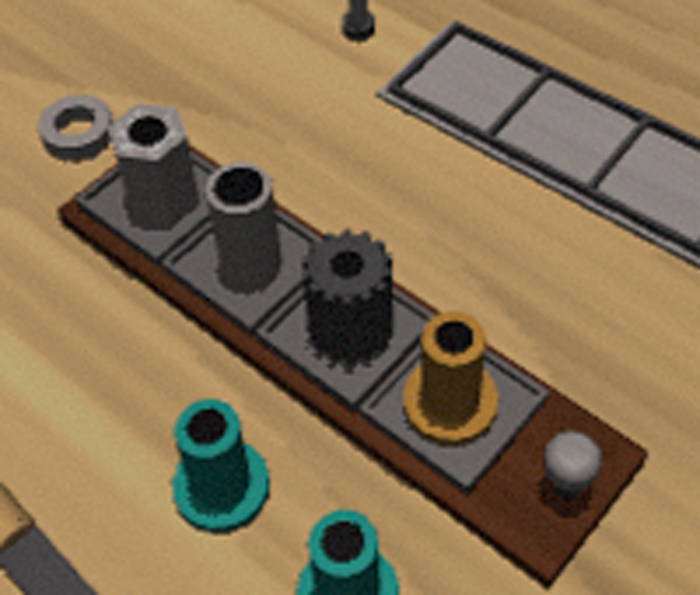

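```bash
python3 - <<'E'
import numpy as np,cv2
from h import *
t=np.load("top0.npy",allow_pickle=True).item(); s=np.load("scene0.npy",allow_pickle=True).item()
seeds={'bush':(206.5,167,76),'pinion':(242.4,164,72),'sleeve':(277.6,155,80),'nut':(314.4,152,72)}
seS={'bush':(270,236),'pinion':(239,215.5),'sleeve':(208.5,193),'nut':(182.5,177.5)}
def bore(d,u,v,th,w=9):
    k=6;u0,v0=int(u)-w,int(v)-w
    g=cv2.cvtColor(d["img"],cv2.COLOR_BGR2GRAY)[v0:v0+2*w+1,u0:u0+2*w+1]
    G=cv2.resize(g,None,fx=k,fy=k,interpolation=cv2.INTER_CUBIC)
    m=(G<th).astype(np.uint8); n,l,st,ce=cv2.connectedComponentsWithStats(m)
    c=np.array([(u-u0+.5)*k-.5,(v-v0+.5)*k-.5])
    i=l[int(c[1]),int(c[0])]
    if i==0: return None
    return (ce[i]+.5)/k-.5+[u0,v0],st[i][2:]/k
for n,(u,v,z) in seeds.items():
    for th in (35,45):
        for d,uv in((t,(u,v)),(s,seS[n])):
            r=bore(d,*uv,th)
            if r: print(n,th,r[0].round(1),r[1].round(1),ray(d,*r[0],z).round(1))
            else: print(n,th,None)
# tray outline + board outline
hsv=cv2.cvtColor(t["img"],cv2.COLOR_BGR2HSV); g=cv2.cvtColor(t["img"],cv2.COLOR_BGR2GRAY)
def rect(m,z,lab):
    c=max(cv2.findContours(m.astype(np.uint8),cv2.RETR_EXTERNAL,cv2.CHAIN_APPROX_NONE)[0],key=cv2.contourArea)
    P=np.array([ray(t,*p[0],z)[:2] for p in c],np.float32)
    (cx,cy),(w,h),a=cv2.minAreaRect(P); print(lab,cx,cy,w,h,a)
m=np.zeros_like(g); sub=g[235:312,160:320]; m[235:312,160:320]=sub<95
rect(m,10,'traygrid'); cv2.imwrite("pics/mt.png",m*255)
m=((hsv[...,1]<60)&(g>60)&(g<200)); m[:225]=0;m[325:]=0;m[:,:130]=0;m[:,325:]=0
rect(m,8,'trayout')
b=np.zeros_like(g); gg=(hsv[...,2]<110); b[130:205,160:340]=gg[130:205,160:340]
rect(b,12,'board')
cv2.imwrite("pics/mb.png",np.vstack([b*255,m.astype(np.uint8)*255])[100:])
E
```

```text
bush 35 None
bush 35 [269.4 235.8] [ 10.    8.5 409.7] [648.9  69.3  76. ]
bush 45 [205.5 167.2] [  8.2   7.5 283.2] [650.4  70.   76. ]
bush 45 [269.3 235.8] [ 10.3   9.  435.5] [649.   69.3  76. ]
pinion 35 None
pinion 35 [238.7 215. ] [  9.3   7.5 320.7] [647.2   2.4  72. ]
pinion 45 [241.4 163.5] [  7.7   7.5 281.5] [648.2   2.7  72. ]
pinion 45 [238.7 215. ] [ 10.    8.2 360.5] [647.2   2.3  72. ]
sleeve 35 None
sleeve 35 [207.8 192.8] [ 13.3  10.2 630. ] [649.7 -67.3  80. ]
sleeve 45 [277.6 155.5] [ 11.5  11.3 596.8] [650.8 -66.4  80. ]
sleeve 45 [207.8 192.8] [ 13.5  10.3 657.5] [649.8 -67.3  80. ]
nut 35 None
nut 35 [181.7 176.9] [ 10.3   7.8 350.5] [ 649.1 -137.4   72. ]
nut 45 [313.9 151.6] [  9.    8.7 354.7] [ 650.  -136.4   72. ]
nut 45 [181.7 176.9] [ 10.5   8.2 371.2] [ 649.1 -137.4   72. ]
traygrid 452.2814025878906 39.24903869628906 74.92138671875 283.037353515625 3.202500581741333
trayout 450.4071960449219 61.483154296875 81.7139663696289 339.83306884765625 3.2581801414489746
board 648.770263671875 -11.49652099609375 86.63097381591797 339.91168212890625 0.4544489085674286
```

View pics/mt.png

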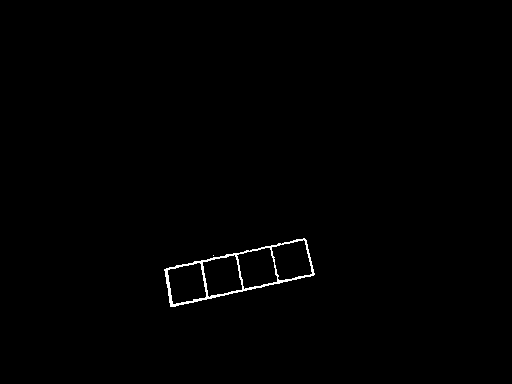

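View pics/mb.png

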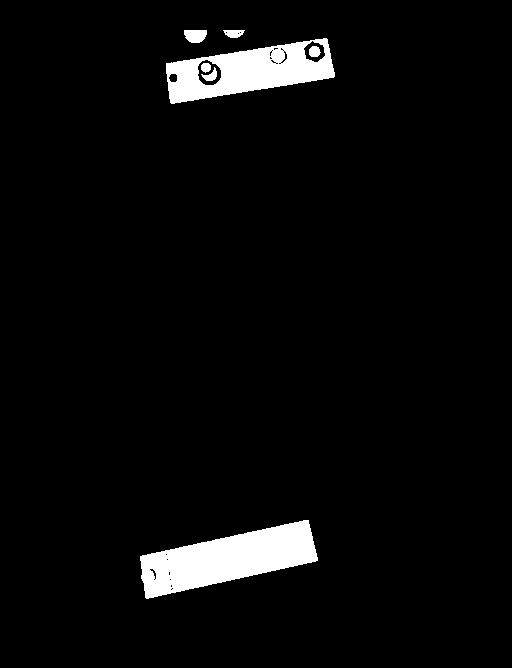

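Confirmed: order from the board knob is bush, pinion, sleeve, nut. The two views agree to about 1 mm. Next, the nut's flats and the clearance to the teal look-alikes.

```bash
python3 - <<'E'
import numpy as np,cv2
from h import *
t=np.load("top0.npy",allow_pickle=True).item(); s=np.load("scene0.npy",allow_pickle=True).item()
for d,(u,v) in((t,(313.9,151.6)),(s,(181.7,176.9))):
    k=6;w=15;u0,v0=int(u)-w,int(v)-w
    g=cv2.cvtColor(d["img"],cv2.COLOR_BGR2GRAY)[v0:v0+2*w+1,u0:u0+2*w+1]
    G=cv2.resize(g,None,fx=k,fy=k,interpolation=cv2.INTER_CUBIC)
    for th in (115,130):
        m=(G>th).astype(np.uint8)
        cs=cv2.findContours(m,cv2.RETR_EXTERNAL,cv2.CHAIN_APPROX_NONE)[0]
        c=max(cs,key=lambda c: cv2.contourArea(c) if cv2.pointPolygonTest(c,((u-u0)*k,(v-v0)*k),False)>0 else 0)
        P=np.array([ray(d,(p[0][0]+.5)/k-.5+u0,(p[0][1]+.5)/k-.5+v0,72)[:2] for p in c])
        ctr=np.array([649.5,-136.9]); q=P-P.mean(0)*0-ctr; r=np.hypot(*q.T); a=np.arctan2(q[:,1],q[:,0])
        ph=np.angle((np.exp(6j*a)*(r-r.mean())).mean())/6
        h=cv2.convexHull(P.astype(np.float32)); print(cv2.minAreaRect(h), 'r',r.min(),r.max(),'corner ang deg',np.degrees(ph),'flat',np.degrees(ph)+30)
hsv=cv2.cvtColor(t["img"],cv2.COLOR_BGR2HSV)
m=cv2.inRange(hsv,(78,90,40),(100,255,255)); n,l,st,ce=cv2.connectedComponentsWithStats(m)
for i in range(1,n):
    if st[i,4]>60:
        b=l==i; ys,xs=np.nonzero(b); j=ys.argmax(); print(ce[i],'nearest edge',ray(t,xs[j],ys[j],4))
for n_,p in (('tealA',(191,121)),('tealB',(232,116))): print(n_,ray(t,*p,60))
E
```

```text
((636.841064453125, -145.80007934570312), (1.4273991584777832, 3.191263198852539), 18.11744499206543) r 14.697085978735416 16.452891583299483 corner ang deg -10.544398268266656 flat 19.455601731733346
((636.030517578125, -133.90997314453125), (0.9413012266159058, 1.6304044723510742), 79.25189971923828) r 12.978371286886613 14.60845891598319 corner ang deg 2.438071505887202 flat 32.4380715058872
((643.3228149414062, -144.1561737060547), (79.85150909423828, 59.08908462524414), 49.24125671386719) r 17.176440232698898 57.63786927236927 corner ang deg 18.875289946625024 flat 48.875289946625024
((643.2904052734375, -144.19378662109375), (79.75222778320312, 59.08908462524414), 49.24125671386719) r 16.336227667694637 57.63786927236927 corner ang deg 19.214932176042176 flat 49.214932176042176
[232.99579832 124.93277311] nearest edge [729.84978001  16.20703791   4.        ]
[190.42857143 122.76190476] nearest edge [758.9026587  100.25173474   4.        ]
[196.41428571 134.72142857] nearest edge [731.95376388 101.22964419   4.        ]
tealA [752.52275533  88.33947641  60.        ]
tealB [750.35539766   7.07052831  60.        ]
```

Call:
{"fn": "arm_command", "kwargs": {
  "increments": [
    [100, 0.024, -0.025, 0, -0.0795],
    [100, 0.025, -0.026, 0, -0.0795],
    [100, 0.025, -0.026, 0, -0.0795],
    [100, 0.025, -0.026, 0, -0.0795],
    [100, 0.025, -0.026, 0, -0.0795]
  ]
}}

```text
time: 0.52
tool_pos: [335.8, 404.4, 231.2]
tool_rot: [-3.141, 0.0, 2.364]
wrist_force: [0.9, 0.5, 0.0]
finger_gap: 85.6
```

Call:
{"fn": "arm_command", "kwargs": {
  "increments": [
    [100, 0.028, -0.029, 0, -0.0793],
    [100, 0.028, -0.029, 0, -0.0793],
    [100, 0.028, -0.029, 0, -0.0793],
    [100, 0.028, -0.029, 0, -0.0793],
    [100, 0.028, -0.029, 0, -0.0793]
  ]
}}

```text
time: 0.93
tool_pos: [476.0, 259.2, 231.2]
tool_rot: [-3.141, -0.0, 1.968]
wrist_force: [0.5, 0.4, 0.9]
finger_gap: 85.3
```

```bash
python3 - <<'E'
from bench import *
print(read_state()['joint_positions'].round(2))
import numpy as np,cv2
t=np.load("top0.npy",allow_pickle=True).item(); s=np.load("scene0.npy",allow_pickle=True).item()
a=cv2.resize(t["img"][134:174,294:334],(390,390),interpolation=cv2.INTER_CUBIC)
b=cv2.resize(s["img"][157:207,158:208],(390,390),interpolation=cv2.INTER_CUBIC)
cv2.imwrite("pics/nut.png",np.hstack([a,b]))
E
```

```text
[-0.64  0.66  0.15  1.61 -0.12  0.88 -0.05]
```

View pics/nut.png

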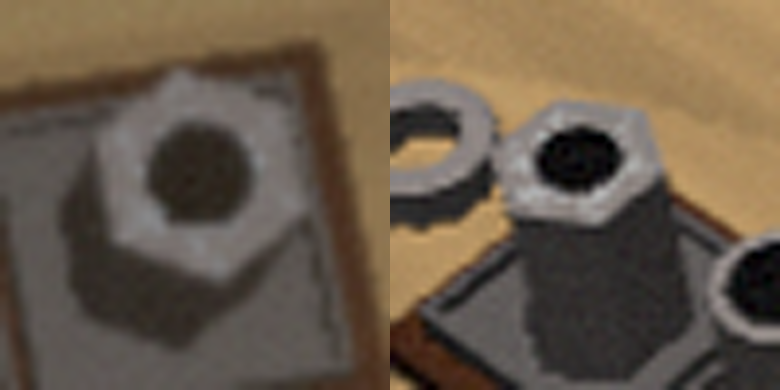

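```bash
python3 - <<'E'
import numpy as np
from h import *
t=np.load("top0.npy",allow_pickle=True).item(); s=np.load("scene0.npy",allow_pickle=True).item()
A=[(180,68),(287,110),(305,207),(225,280),(118,240),(100,140)]
B=[(560,100),(643,108),(665,168),(600,225),(518,208),(497,158)]
for d,L,f in((t,A,lambda p:(p[0]/9.75+294,p[1]/9.75+134)),(s,B,lambda p:((p[0]-390)/7.8+158,p[1]/7.8+157))):
    P=np.array([ray(d,*f(p),72)[:2] for p in L]); c=P.mean(0); q=P-c
    a=np.degrees(np.arctan2(q[:,1],q[:,0])); print(c,np.hypot(*q.T).round(1),a.round(0),(a%60).round(1))
E
```

```text
[ 649.32419381 -137.91224419] [21.9 21.3 20.7 21.6 21.4 20.9] [   1.  -61. -118. -179.  120.   62.] [ 0.8 58.6  2.3  0.8 59.6  1.9]
[ 649.29889098 -135.10445156] [21.4 21.5 20.5 21.7 19.7 20.1] [-119. -177.  123.   59.   -0.  -53.] [ 0.9  3.2  2.9 59.4 59.8  7.4]
```

Call:
{"fn": "arm_command", "kwargs": {
  "increments": [
    [100, 0.028, -0.03, 0, -0.0794],
    [100, 0.028, -0.03, 0, -0.0794],
    [100, 0.028, -0.03, 0, -0.0794],
    [100, 0.028, -0.03, 0, -0.0794],
    [100, 0.028, -0.03, 0, -0.0794]
  ]
}}

```text
time: 1.35
tool_pos: [616.0, 109.1, 231.2]
tool_rot: [-3.141, -0.0, 1.571]
wrist_force: [-0.1, -0.4, 0.4]
finger_gap: 85.3
```

Call:
{"fn": "arm_command", "kwargs": {
  "increments": [
    [100, 0.0205, -0.022, 0, 0],
    [100, 0.0131, -0.0175, -0.02, 0],
    [100, 0, 0, -0.035, 0],
    [100, 0, 0, -0.035, 0],
    [100, 0, 0, -0.03, 0]
  ]
}}

```text
time: 1.77
tool_pos: [648.0, 71.0, 108.8]
tool_rot: [-3.14, 0.0, 1.574]
wrist_force: [-0.3, -0.1, 0.2]
finger_gap: 85.5
```

Call:
{"fn": "arm_command", "kwargs": {
  "increments": [
    [100, 0, 0, -0.03, 0],
    [100, 0, 0, -0.03, 0],
    [100, 0, 0, -0.017, 0],
    [100, 0, 0, 0, 0],
    [100, 0, 0, 0, 0]
  ]
}}

```text
time: 2.18
tool_pos: [648.4, 71.2, 34.1]
tool_rot: [-3.14, 0.0, 1.575]
wrist_force: [-0.0, -0.6, 0.7]
finger_gap: 85.6
```

```bash
python3 - <<'E'
from bench import *
import cv2,numpy as np
print(read_state()['joint_positions'].round(2),read_state()['tool_pos'])
a=get_image("top")["img"];b=get_image("scene")["img"]
cv2.imwrite("pics/g1.png",np.hstack([cv2.resize(a[90:290,130:330],(400,400)),cv2.resize(b[140:340,140:340],(400,400))]))
E
```

```text
[-0.23  1.09  0.18  1.34 -0.23  0.74  0.03] [648.3822371   71.2395857   34.07304138]
```

View pics/g1.png

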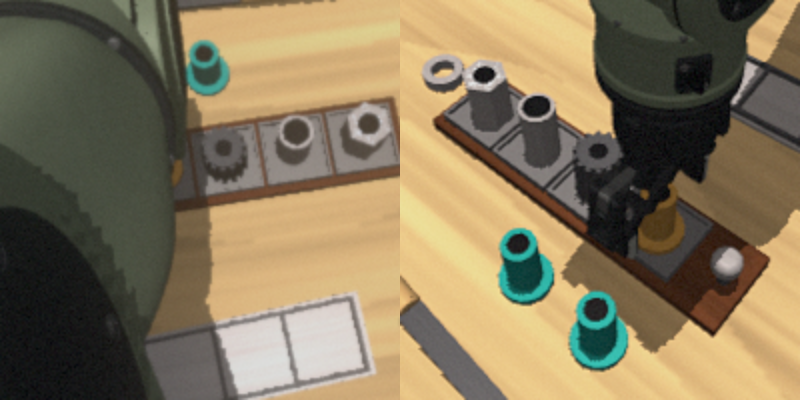

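Call:
{"fn": "arm_command", "kwargs": {
  "increments": [
    [100, 0.001, -0.0015, -0.001, 0],
    [0, 0, 0, 0, 0],
    [0, 0, 0, 0, 0],
    [0, 0, 0, 0, 0],
    [0, 0, 0, 0, 0]
  ],
  "squeeze": 50
}}

```text
time: 2.7
tool_pos: [649.7, 69.9, 33.5]
tool_rot: [3.141, -0.0, 1.575]
wrist_force: [0.6, 0.2, -0.2]
finger_gap: 39.1
```

Call:
{"fn": "arm_command", "kwargs": {
  "increments": [
    [0, 0, 0, 0, 0],
    [0, 0, 0, 0, 0],
    [0, 0, 0, 0, 0],
    [0, 0, 0, 0, 0],
    [0, 0, 0, 0, 0]
  ]
}}

```text
time: 3.12
tool_pos: [649.8, 70.0, 33.6]
tool_rot: [3.141, -0.0, 1.575]
wrist_force: [-0.9, 0.9, 5.6]
finger_gap: 28.8
```

Call:
{"fn": "arm_command", "kwargs": {
  "increments": [
    [0, 0, 0, 0.01, 0],
    [0, 0, 0, 0.02, 0],
    [0, 0, 0, 0.025, 0],
    [0, 0, 0, 0.02, 0],
    [0, -0.01, -0.007, 0, 0]
  ]
}}

```text
time: 3.53
tool_pos: [641.9, 64.1, 112.4]
tool_rot: [3.136, -0.001, 1.576]
wrist_force: [0.3, 0.4, -3.3]
finger_gap: 29.0
```

Call:
{"fn": "arm_command", "kwargs": {
  "increments": [
    [0, -0.025, -0.0175, 0, 0],
    [0, -0.03, -0.021, 0, 0],
    [0, -0.03, -0.021, 0, 0],
    [0, -0.03, -0.021, 0, 0],
    [0, -0.03, -0.021, 0, 0]
  ]
}}

```text
time: 3.95
tool_pos: [493.0, -39.3, 109.0]
tool_rot: [3.141, 0.0, 1.575]
wrist_force: [1.9, -1.7, -3.1]
finger_gap: 28.7
```

Call:
{"fn": "arm_command", "kwargs": {
  "increments": [
    [0, -0.025, -0.0175, 0, 0],
    [0, -0.0117, -0.0085, 0, 0],
    [0, 0, 0, 0, 0],
    [0, 0, 0, 0, 0],
    [0, 0, 0, -0.01, 0]
  ]
}}

```text
time: 4.37
tool_pos: [459.2, -64.3, 99.5]
tool_rot: [3.139, -0.0, 1.575]
wrist_force: [0.3, -0.5, -3.5]
finger_gap: 28.9
```

```bash
python3 - <<'E'
from bench import *
import cv2,numpy as np
print(read_state()['joint_positions'].round(2),read_state()['tool_pos'],read_state()['finger_gap'])
a=get_image("top")["img"];b=get_image("scene")["img"]
cv2.imwrite("pics/g2.png",np.hstack([cv2.resize(a[100:350,130:380],(400,400)),cv2.resize(b[100:350,140:390],(400,400))]))
E
```

```text
[ 0.02  0.79  0.09  2.03 -0.2   0.33  0.28] [459.24644626 -64.32913594  99.51834746] 28.859434925010802
```

View pics/g2.png

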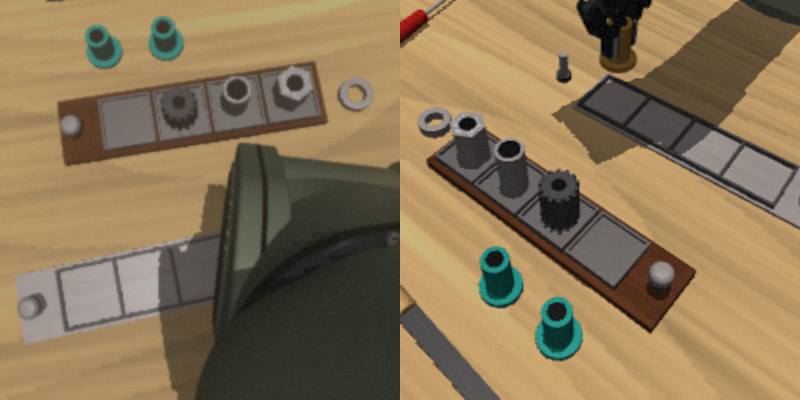

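Bush is held upright over the cell farthest from the tray's knob. Next, descend and release.

Call:
{"fn": "arm_command", "kwargs": {
  "increments": [
    [0, -0.001, -0.001, -0.03, 0],
    [0, 0, 0, -0.025, 0],
    [0, 0, 0, -0.012, 0],
    [0, 0, 0, -0.006, 0],
    [0, 0, 0, -0.003, 0]
  ]
}}

```text
time: 4.88
tool_pos: [457.0, -65.3, 21.8]
tool_rot: [-3.141, -0.0, 1.575]
wrist_force: [0.2, 0.0, -2.8]
finger_gap: 29.2
```

Call:
{"fn": "arm_command", "kwargs": {
  "increments": [
    [0, 0, 0, 0, 0],
    [0, 0, 0, 0, 0],
    [0, 0, 0, 0, 0],
    [0, 0, 0, 0, 0],
    [0, 0, 0, 0, 0]
  ]
}}

```text
time: 5.3
tool_pos: [457.2, -65.6, 22.7]
tool_rot: [3.141, 0.0, 1.575]
wrist_force: [-0.6, -0.0, -1.6]
finger_gap: 29.2
```

Call:
{"fn": "arm_command", "kwargs": {
  "increments": [
    [0, 0, 0, -0.0007, 0],
    [0, 0, 0, 0, 0],
    [100, 0, 0, 0, 0],
    [100, 0, 0, 0, 0],
    [100, 0, 0, 0, 0]
  ]
}}

```text
time: 5.72
tool_pos: [457.0, -65.7, 21.6]
tool_rot: [3.142, 0.0, 1.575]
wrist_force: [-0.2, -0.5, 0.2]
finger_gap: 64.7
```

Call:
{"fn": "arm_command", "kwargs": {
  "increments": [
    [100, 0, 0, 0, 0],
    [100, 0, 0, 0, 0],
    [100, 0, 0, 0.02, 0],
    [100, 0, 0, 0.03, 0],
    [100, 0, 0, 0.04, 0]
  ]
}}

```text
time: 6.13
tool_pos: [455.9, -65.6, 111.3]
tool_rot: [-3.138, -0.0, 1.574]
wrist_force: [0.3, 0.1, 0.0]
finger_gap: 85.2
```

```bash
python3 - <<'E'
from bench import *
import cv2,numpy as np
print(read_state()['tool_pos'],read_state()['finger_gap'])
b=get_image("scene")["img"]
cv2.imwrite("pics/g3.png",cv2.resize(b[100:350,140:390],(500,500)))
E
```

```text
[455.90639888 -65.59911924 111.34510003] 85.20217533866996
```

View pics/g3.png

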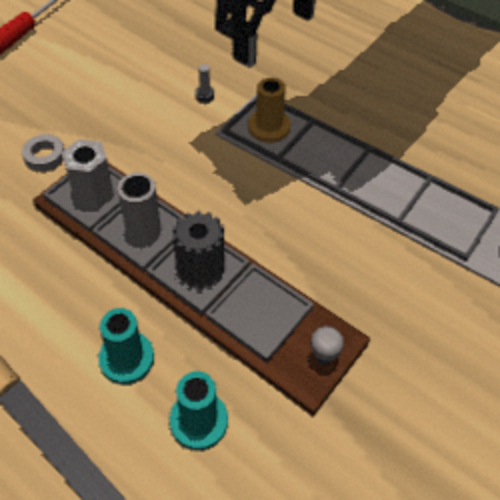

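Bush stands upright in the far cell, at about (270,110) in the crop. Pinion next.

Call:
{"fn": "arm_command", "kwargs": {
  "increments": [
    [100, 0.02, 0.007, 0, 0],
    [100, 0.035, 0.0125, 0, 0],
    [100, 0.035, 0.0125, 0, 0],
    [100, 0.035, 0.0125, 0, 0],
    [100, 0.035, 0.0125, 0, 0]
  ]
}}

```text
time: 6.6
tool_pos: [618.3, -7.7, 112.0]
tool_rot: [3.141, 0.0, 1.575]
wrist_force: [1.1, -0.8, 0.2]
finger_gap: 85.4
```

Call:
{"fn": "arm_command", "kwargs": {
  "increments": [
    [100, 0.025, 0.009, 0, 0],
    [100, 0.0065, 0.002, -0.01, 0],
    [100, 0, 0, -0.03, 0],
    [100, 0, 0, -0.03, 0],
    [100, 0, 0, -0.012, 0]
  ]
}}

```text
time: 7.02
tool_pos: [646.5, 2.3, 25.8]
tool_rot: [-3.137, 0.0, 1.575]
wrist_force: [-2.0, 0.4, -0.5]
finger_gap: 85.2
```

Call:
{"fn": "arm_command", "kwargs": {
  "increments": [
    [100, 0, 0, 0, 0],
    [100, 0, 0, 0, 0],
    [100, 0, 0, 0, 0],
    [100, 0, 0, 0, 0],
    [100, 0, 0, 0, 0]
  ]
}}

```text
time: 7.43
tool_pos: [649.0, 2.4, 30.9]
tool_rot: [3.14, -0.0, 1.575]
wrist_force: [0.6, -0.1, -0.5]
finger_gap: 85.6
```

Call:
{"fn": "arm_command", "kwargs": {
  "increments": [
    [100, -0.0012, 0, -0.001, 0],
    [0, 0, 0, 0, 0],
    [0, 0, 0, 0, 0],
    [0, 0, 0, 0, 0],
    [0, 0, 0, 0, 0]
  ],
  "squeeze": 50
}}

```text
time: 7.85
tool_pos: [647.4, 2.4, 28.8]
tool_rot: [3.141, 0.0, 1.575]
wrist_force: [-2.5, -0.0, 6.9]
finger_gap: 42.3
```

Call:
{"fn": "arm_command", "kwargs": {
  "increments": [
    [0, 0, 0, 0, 0],
    [0, 0, 0, 0, 0],
    [0, 0, 0, 0, 0],
    [0, 0, 0, 0, 0],
    [0, 0, 0, 0, 0]
  ]
}}

```text
time: 8.27
tool_pos: [647.4, 2.3, 28.9]
tool_rot: [3.141, -0.0, 1.575]
wrist_force: [-1.2, -0.1, 5.4]
finger_gap: 41.9
```

Call:
{"fn": "arm_command", "kwargs": {
  "increments": [
    [0, 0, 0, 0.01, 0],
    [0, 0, 0, 0.02, 0],
    [0, 0, 0, 0.025, 0],
    [0, 0, 0, 0.02, 0],
    [0, -0.0102, 0, 0, 0]
  ]
}}

```text
time: 8.68
tool_pos: [639.4, 2.2, 107.8]
tool_rot: [3.136, 0.0, 1.575]
wrist_force: [-0.1, 0.3, -2.7]
finger_gap: 42.1
```

Call:
{"fn": "arm_command", "kwargs": {
  "increments": [
    [0, -0.025, 0, 0, 0],
    [0, -0.033, 0, 0, 0],
    [0, -0.033, 0.001, 0, 0],
    [0, -0.033, 0.001, 0, 0],
    [0, -0.03, 0, 0, 0]
  ]
}}

```text
time: 9.1
tool_pos: [481.0, 4.5, 104.3]
tool_rot: [-3.142, 0.0, 1.575]
wrist_force: [0.7, -0.5, -3.6]
finger_gap: 42.1
```

Call:
{"fn": "arm_command", "kwargs": {
  "increments": [
    [0, -0.02, 0, 0, 0],
    [0, -0.009, 0, 0, 0],
    [0, 0, 0, 0, 0],
    [0, 0, 0, -0.015, 0],
    [0, 0, 0, -0.025, 0]
  ]
}}

```text
time: 9.52
tool_pos: [456.0, 4.5, 64.8]
tool_rot: [3.137, -0.0, 1.575]
wrist_force: [1.1, 0.4, -3.9]
finger_gap: 41.9
```

Call:
{"fn": "arm_command", "kwargs": {
  "increments": [
    [0, 0, 0, -0.025, 0],
    [0, 0, 0, -0.012, 0],
    [0, 0, 0, -0.006, 0],
    [0, 0, 0, 0, 0],
    [0, 0, 0, 0, 0]
  ]
}}

```text
time: 9.93
tool_pos: [454.5, 4.3, 21.0]
tool_rot: [3.141, 0.0, 1.575]
wrist_force: [-0.4, -0.2, -3.4]
finger_gap: 42.2
```

```bash
python3 - <<'E'
from bench import *
import cv2,numpy as np
s=read_state();print(s['tool_pos'],s['finger_gap'],s['wrist_force'])
b=get_image("scene")["img"]
cv2.imwrite("pics/g4.png",cv2.resize(b[100:350,140:390],(500,500)))
E
```

```text
[454.53932473   4.29854418  21.03258717] 42.2224336369839 [-0.41184437 -0.1657255  -3.37871006]
```

View pics/g4.png

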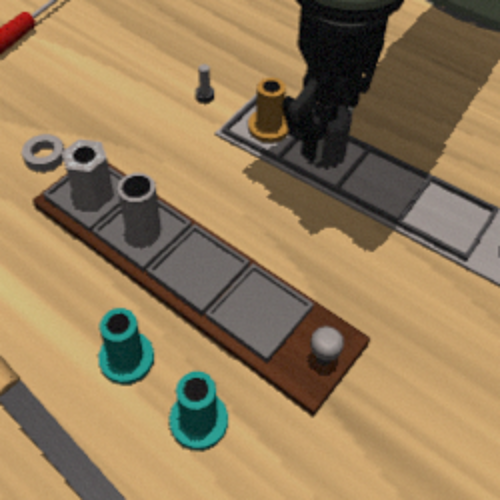

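Call:
{"fn": "arm_command", "kwargs": {
  "increments": [
    [0, 0, 0, -0.002, 0],
    [0, 0, 0, -0.0015, 0],
    [0, 0, 0, -0.0008, 0],
    [0, 0, 0, 0, 0],
    [0, 0, 0, 0, 0]
  ]
}}

```text
time: 10.4
tool_pos: [454.4, 4.4, 16.8]
tool_rot: [3.141, -0.0, 1.575]
wrist_force: [-0.6, 1.1, 7.9]
finger_gap: 41.9
```

Call:
{"fn": "arm_command", "kwargs": {
  "increments": [
    [100, 0, 0, 0, 0],
    [100, 0, 0, 0, 0],
    [100, 0, 0, 0, 0],
    [100, 0, 0, 0, 0],
    [100, 0, 0, 0, 0]
  ]
}}

```text
time: 10.82
tool_pos: [454.0, 4.3, 16.3]
tool_rot: [-3.141, 0.0, 1.575]
wrist_force: [-0.6, 0.4, 0.3]
finger_gap: 85.2
```

Call:
{"fn": "arm_command", "kwargs": {
  "increments": [
    [100, 0, 0, 0.02, 0],
    [100, 0, 0, 0.035, 0],
    [100, 0, 0, 0.038, 0],
    [100, 0.02, -0.007, 0, 0],
    [100, 0.035, -0.013, 0, 0]
  ]
}}

```text
time: 11.23
tool_pos: [508.6, -14.6, 111.6]
tool_rot: [3.141, -0.001, 1.577]
wrist_force: [-0.5, 0.4, -0.7]
finger_gap: 85.6
```

Call:
{"fn": "arm_command", "kwargs": {
  "increments": [
    [100, 0.035, -0.013, 0, 0],
    [100, 0.035, -0.013, 0, 0],
    [100, 0.035, -0.013, 0, 0],
    [100, 0.025, -0.009, 0, 0],
    [100, 0.0108, -0.0033, 0, 0]
  ]
}}

```text
time: 11.65
tool_pos: [651.9, -68.7, 108.9]
tool_rot: [3.141, 0.001, 1.574]
wrist_force: [-1.0, 0.6, -0.9]
finger_gap: 85.5
```

Call:
{"fn": "arm_command", "kwargs": {
  "increments": [
    [100, 0, 0, 0, 0],
    [100, 0, 0, -0.02, 0],
    [100, 0, 0, -0.03, 0],
    [100, 0, 0, -0.02, 0],
    [100, 0, 0, -0.008, 0]
  ]
}}

```text
time: 12.07
tool_pos: [648.0, -66.5, 28.5]
tool_rot: [-3.138, -0.001, 1.575]
wrist_force: [-0.4, -0.4, -0.6]
finger_gap: 85.3
```

```bash
python3 - <<'E'
from bench import *
import cv2,numpy as np
s=read_state();print(s['tool_pos'],s['finger_gap'],s['wrist_force'])
b=get_image("scene")["img"]
cv2.imwrite("pics/g5.png",cv2.resize(b[100:350,140:390],(500,500)))
E
```

```text
[648.00483177 -66.47123149  28.51044336] 85.34079621752485 [-0.42224436 -0.41421594 -0.62905873]
```

View pics/g5.png

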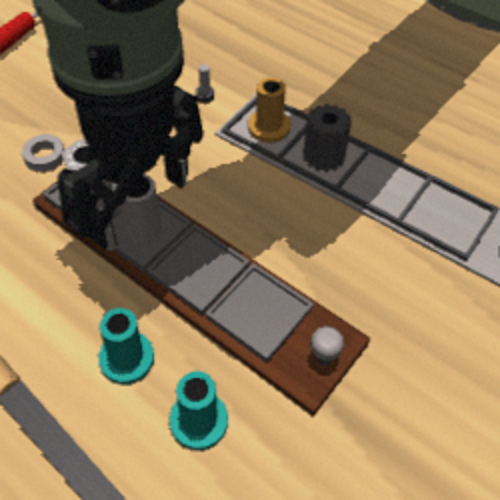

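Pinion stands in the second cell, and the open fingers straddle the sleeve. Now closing on the sleeve.

Call:
{"fn": "arm_command", "kwargs": {
  "increments": [
    [100, 0, 0, 0, 0],
    [0, 0, 0, 0, 0],
    [0, 0, 0, 0, 0],
    [0, 0, 0, 0, 0],
    [0, 0, 0, 0, 0]
  ],
  "squeeze": 50
}}

```text
time: 12.53
tool_pos: [650.1, -67.0, 32.1]
tool_rot: [3.141, 0.0, 1.575]
wrist_force: [-0.6, 0.6, 0.2]
finger_gap: 38.6
```

Call:
{"fn": "arm_command", "kwargs": {
  "increments": [
    [0, 0, 0, 0, 0],
    [0, 0, 0, 0, 0],
    [0, 0, 0, 0, 0],
    [0, 0, 0, 0, 0],
    [0, 0, 0, 0, 0]
  ]
}}

```text
time: 12.95
tool_pos: [650.1, -67.0, 32.1]
tool_rot: [3.141, 0.0, 1.575]
wrist_force: [-2.3, 0.3, 8.9]
finger_gap: 32.8
```

Call:
{"fn": "arm_command", "kwargs": {
  "increments": [
    [0, 0, 0, 0.01, 0],
    [0, 0, 0, 0.02, 0],
    [0, 0, 0, 0.025, 0],
    [0, 0, 0, 0.02, 0],
    [0, -0.01, 0.007, 0, 0]
  ]
}}

```text
time: 13.37
tool_pos: [642.2, -61.5, 110.7]
tool_rot: [3.135, 0.002, 1.574]
wrist_force: [0.5, -0.1, -1.9]
finger_gap: 32.5
```

Call:
{"fn": "arm_command", "kwargs": {
  "increments": [
    [0, -0.025, 0.0175, 0, 0],
    [0, -0.031, 0.022, 0, 0],
    [0, -0.031, 0.022, 0, 0],
    [0, -0.031, 0.022, 0, 0],
    [0, -0.031, 0.022, 0, 0]
  ]
}}

```text
time: 13.78
tool_pos: [489.3, 46.3, 107.1]
tool_rot: [3.141, -0.0, 1.575]
wrist_force: [1.2, 1.3, -3.1]
finger_gap: 33.3
```

Call:
{"fn": "arm_command", "kwargs": {
  "increments": [
    [0, -0.025, 0.0175, 0, 0],
    [0, -0.0158, 0.0112, 0, 0],
    [0, 0, 0, 0, 0],
    [0, 0, 0, -0.015, 0],
    [0, 0, 0, -0.025, 0]
  ]
}}

```text
time: 14.2
tool_pos: [451.5, 74.6, 67.8]
tool_rot: [3.137, -0.001, 1.575]
wrist_force: [1.4, 0.6, -2.6]
finger_gap: 33.4
```

Call:
{"fn": "arm_command", "kwargs": {
  "increments": [
    [0, 0, 0, -0.025, 0],
    [0, 0, 0, -0.012, 0],
    [0, 0, 0, -0.006, 0],
    [0, 0, 0, 0, 0],
    [0, 0, 0, 0, 0]
  ]
}}

```text
time: 14.62
tool_pos: [450.4, 74.1, 23.9]
tool_rot: [3.141, -0.0, 1.575]
wrist_force: [0.4, 0.7, -1.7]
finger_gap: 32.8
```

Call:
{"fn": "arm_command", "kwargs": {
  "increments": [
    [0, 0, 0, -0.0022, 0],
    [0, 0, 0, -0.001, 0],
    [0, 0, 0, -0.0008, 0],
    [0, 0, 0, 0, 0],
    [0, 0, 0, 0, 0]
  ]
}}

```text
time: 15.03
tool_pos: [450.4, 74.4, 20.0]
tool_rot: [3.14, -0.0, 1.575]
wrist_force: [-0.3, 0.0, 11.7]
finger_gap: 33.0
```

Call:
{"fn": "arm_command", "kwargs": {
  "increments": [
    [100, 0, 0, 0, 0],
    [100, 0, 0, 0, 0],
    [100, 0, 0, 0, 0],
    [100, 0, 0, 0, 0],
    [100, 0, 0, 0, 0]
  ]
}}

```text
time: 15.45
tool_pos: [450.0, 74.3, 19.3]
tool_rot: [-3.142, -0.0, 1.575]
wrist_force: [0.4, 0.4, 0.2]
finger_gap: 85.4
```

Call:
{"fn": "arm_command", "kwargs": {
  "increments": [
    [100, 0, 0, 0.02, 0],
    [100, 0, 0, 0.035, 0],
    [100, 0, 0, 0.038, 0],
    [100, 0.015, -0.016, 0, -0.05],
    [100, 0.025, -0.0265, 0, -0.07]
  ]
}}

```text
time: 15.87
tool_pos: [490.0, 33.8, 114.3]
tool_rot: [3.14, -0.002, 1.457]
wrist_force: [0.5, 1.5, 0.1]
finger_gap: 85.7
```

Call:
{"fn": "arm_command", "kwargs": {
  "increments": [
    [100, 0.026, -0.0275, 0, -0.07],
    [100, 0.026, -0.0275, 0, -0.07],
    [100, 0.026, -0.0275, 0, -0.07],
    [100, 0.026, -0.0275, 0, -0.07],
    [100, 0.026, -0.0275, 0, -0.06]
  ]
}}

```text
time: 16.28
tool_pos: [620.8, -107.2, 112.4]
tool_rot: [-3.141, 0.0, 1.111]
wrist_force: [-0.4, -0.2, 0.8]
finger_gap: 85.3
```

Call:
{"fn": "arm_command", "kwargs": {
  "increments": [
    [100, 0.02, -0.021, 0, -0.05],
    [100, 0.009, -0.0097, 0, 0],
    [100, 0, 0, 0, 0],
    [100, 0, 0, 0, 0],
    [100, 0, 0, 0, 0]
  ]
}}

```text
time: 16.7
tool_pos: [648.6, -135.6, 112.1]
tool_rot: [-3.141, -0.0, 1.066]
wrist_force: [-1.2, 0.3, 0.2]
finger_gap: 85.4
```

```bash
python3 - <<'E'
from bench import *
import cv2,numpy as np
s=read_state();print(s['tool_pos'],s['finger_gap'],s['tool_rot'],s['joint_positions'].round(2))
b=get_image("scene")["img"]
cv2.imwrite("pics/g6.png",cv2.resize(b[100:350,140:390],(500,500)))
E
```

```text
[ 648.57713866 -135.57071326  112.13499915] 85.39379935594701 [-3.14064837e+00 -3.18485899e-04  1.06553741e+00] [ 0.03  1.01  0.32  1.26 -0.35  0.93 -0.09]
```

View pics/g6.png

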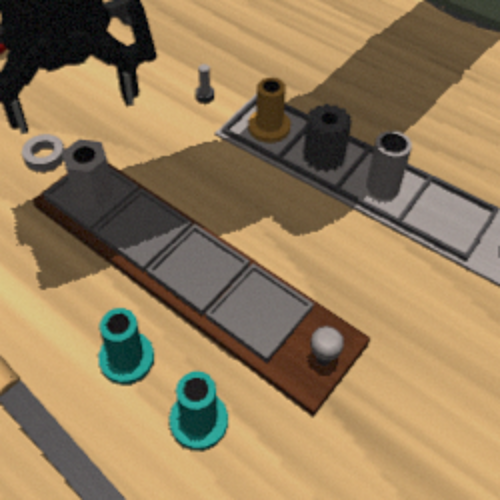

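Three parts stand in order in the tray. Down to the nut, with the TCP at z≈30.

Call:
{"fn": "arm_command", "kwargs": {
  "increments": [
    [100, 0.001, -0.0012, -0.02, 0],
    [100, 0, 0, -0.03, 0],
    [100, 0, 0, -0.022, 0],
    [100, 0, 0, -0.01, 0],
    [100, 0, 0, 0, 0]
  ]
}}

```text
time: 17.17
tool_pos: [649.0, -136.8, 28.6]
tool_rot: [-3.139, 0.001, 1.065]
wrist_force: [-0.4, 0.3, -0.2]
finger_gap: 85.3
```

Call:
{"fn": "arm_command", "kwargs": {
  "increments": [
    [0, 0, 0, 0, 0],
    [0, 0, 0, 0, 0],
    [0, 0, 0, 0, 0],
    [0, 0, 0, 0, 0],
    [0, 0, 0, 0, 0]
  ],
  "squeeze": 50
}}

```text
time: 17.58
tool_pos: [650.5, -137.7, 31.5]
tool_rot: [3.14, -0.001, 1.065]
wrist_force: [-2.0, 1.4, 10.7]
finger_gap: 37.4
```

Call:
{"fn": "arm_command", "kwargs": {
  "increments": [
    [0, 0, 0, 0, 0],
    [0, 0, 0, 0, 0],
    [0, 0, 0, 0, 0],
    [0, 0, 0, 0, 0],
    [0, 0, 0, 0, 0]
  ]
}}

```text
time: 18.0
tool_pos: [650.5, -137.7, 31.5]
tool_rot: [3.141, -0.001, 1.065]
wrist_force: [-2.9, 0.5, 7.4]
finger_gap: 36.9
```

Call:
{"fn": "arm_command", "kwargs": {
  "increments": [
    [0, 0, 0, 0.01, 0],
    [0, 0, 0, 0.02, 0],
    [0, 0, 0, 0.025, 0],
    [0, 0, 0, 0.025, 0],
    [0, -0.01, 0.0138, 0, 0]
  ]
}}

```text
time: 18.42
tool_pos: [642.2, -127.0, 115.6]
tool_rot: [3.134, -0.0, 1.063]
wrist_force: [0.9, -0.4, -1.6]
finger_gap: 37.8
```

Call:
{"fn": "arm_command", "kwargs": {
  "increments": [
    [0, -0.024, 0.033, 0, 0.064],
    [0, -0.024, 0.033, 0, 0.064],
    [0, -0.024, 0.033, 0, 0.064],
    [0, -0.024, 0.033, 0, 0.064],
    [0, -0.024, 0.033, 0, 0.064]
  ]
}}

```text
time: 18.83
tool_pos: [518.7, 42.4, 111.3]
tool_rot: [3.141, -0.0, 1.388]
wrist_force: [1.4, 0.3, -3.1]
finger_gap: 37.7
```

Call:
{"fn": "arm_command", "kwargs": {
  "increments": [
    [0, -0.024, 0.033, 0, 0.064],
    [0, -0.024, 0.033, 0, 0.064],
    [0, -0.018, 0.025, 0, 0.062],
    [0, -0.008, 0.012, 0, 0],
    [0, 0, 0, 0, 0]
  ]
}}

```text
time: 19.25
tool_pos: [444.3, 147.2, 111.0]
tool_rot: [-3.141, -0.002, 1.579]
wrist_force: [0.3, 0.3, -3.5]
finger_gap: 37.1
```

Call:
{"fn": "arm_command", "kwargs": {
  "increments": [
    [0, 0, 0, 0, 0],
    [0, 0, 0, 0, 0],
    [0, 0, 0, 0, 0],
    [0, 0, 0, 0, 0],
    [0, 0, 0, 0, 0]
  ]
}}

```text
time: 19.67
tool_pos: [446.3, 143.6, 110.3]
tool_rot: [3.142, 0.0, 1.574]
wrist_force: [0.4, -0.1, -2.8]
finger_gap: 37.5
```

Call:
{"fn": "arm_command", "kwargs": {
  "increments": [
    [0, 0, 0, -0.02, 0],
    [0, 0, 0, -0.03, 0],
    [0, 0, 0, -0.022, 0],
    [0, 0, 0, -0.01, 0],
    [0, 0, 0, -0.004, 0]
  ]
}}

```text
time: 20.08
tool_pos: [445.7, 143.6, 23.1]
tool_rot: [-3.14, 0.001, 1.574]
wrist_force: [0.3, -0.3, -3.3]
finger_gap: 37.5
```

Call:
{"fn": "arm_command", "kwargs": {
  "increments": [
    [0, 0, 0, 0, 0],
    [0, 0, 0, 0, 0],
    [0, 0, 0, -0.0015, 0],
    [0, 0, 0, -0.001, 0],
    [0, 0, 0, 0, 0]
  ]
}}

```text
time: 20.5
tool_pos: [446.2, 144.3, 22.2]
tool_rot: [3.141, -0.0, 1.575]
wrist_force: [1.0, 0.8, -2.8]
finger_gap: 37.3
```

```bash
python3 - <<'E'
from bench import *
import cv2,numpy as np
s=read_state();print(s['tool_pos'],s['finger_gap'],s['wrist_force'])
b=get_image("scene")["img"]
cv2.imwrite("pics/g7.png",cv2.resize(b[100:300,240:440],(500,500)))
E
```

```text
[446.2260427  144.27435711  22.16891059] 37.27976657666776 [ 0.96803448  0.83892499 -2.77298702]
```

View pics/g7.png

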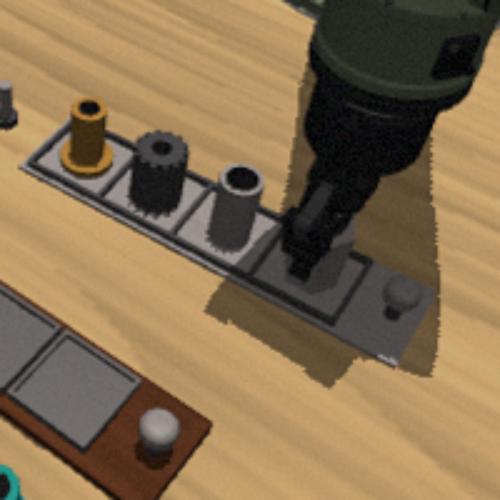

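Call:
{"fn": "arm_command", "kwargs": {
  "increments": [
    [0, 0, 0, -0.001, 0],
    [0, 0, 0, -0.001, 0],
    [0, 0, 0, -0.0007, 0],
    [0, 0, 0, 0, 0],
    [0, 0, 0, 0, 0]
  ]
}}

```text
time: 20.97
tool_pos: [446.1, 144.2, 19.4]
tool_rot: [3.141, -0.0, 1.575]
wrist_force: [-0.5, -0.7, 9.4]
finger_gap: 37.4
```

On the floor. Release, rise and move clear for a final look.

Call:
{"fn": "arm_command", "kwargs": {
  "increments": [
    [100, 0, 0, 0, 0],
    [100, 0, 0, 0, 0],
    [100, 0, 0, 0, 0],
    [100, 0, 0, 0, 0],
    [100, 0, 0, 0, 0]
  ]
}}

```text
time: 21.38
tool_pos: [446.0, 144.1, 19.0]
tool_rot: [-3.141, 0.0, 1.575]
wrist_force: [-0.1, -0.1, 0.2]
finger_gap: 85.4
```

Call:
{"fn": "arm_command", "kwargs": {
  "increments": [
    [100, 0, 0, 0.02, 0],
    [100, 0, 0, 0.035, 0],
    [100, 0, 0, 0.04, 0],
    [100, 0, 0, 0.04, 0],
    [100, 0, 0.03, 0.03, 0]
  ]
}}

```text
time: 21.8
tool_pos: [446.6, 169.5, 186.9]
tool_rot: [3.14, 0.001, 1.568]
wrist_force: [2.2, -1.7, 0.4]
finger_gap: 85.1
```

Call:
{"fn": "arm_command", "kwargs": {
  "increments": [
    [100, -0.01, 0.035, 0, 0.06],
    [100, -0.01, 0.035, 0, 0.06],
    [100, -0.015, 0.035, 0, 0.06],
    [100, -0.015, 0.035, 0, 0.06],
    [100, -0.015, 0.035, 0, 0.06]
  ]
}}

```text
time: 22.22
tool_pos: [379.9, 350.2, 183.6]
tool_rot: [-3.142, -0.0, 1.878]
wrist_force: [0.1, 0.2, -0.5]
finger_gap: 85.3
```

Call:
{"fn": "arm_command", "kwargs": {
  "increments": [
    [100, -0.01, 0.035, 0, 0.06],
    [100, -0.01, 0.035, 0, 0.06],
    [100, -0.015, 0.035, 0, 0.06],
    [100, -0.015, 0.02, 0, 0.06],
    [100, 0, 0, 0, 0]
  ]
}}

```text
time: 22.63
tool_pos: [326.9, 477.9, 182.8]
tool_rot: [-3.14, -0.002, 2.125]
wrist_force: [-0.5, 0.1, -0.2]
finger_gap: 85.4
```

```bash
python3 - <<'E'
from bench import *
import cv2,numpy as np
s=read_state();print(s['tool_pos'],s['time'],s['wrist_force'])
a=get_image("top")["img"];b=get_image("scene")["img"]
cv2.imwrite("pics/g8.png",np.hstack([cv2.resize(a[130:330,130:330],(400,400)),cv2.resize(b[100:300,240:440],(400,400))]))
E
```

```text
[326.8929533  477.85233248 182.83592733] 22.6333 [-0.47767509  0.13198664 -0.19795778]
```

View pics/g8.png

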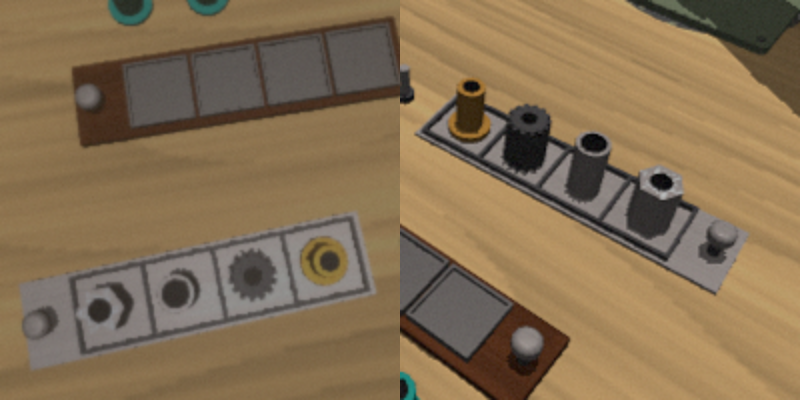

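All four stand upright in their own cells. From the tray knob: nut, sleeve, pinion, bush. The board is empty and the arm is clear.

```bash
python3 -c "
from bench import *
print(finish_job())"
```

```text
the job is handed in; nothing more can be done
None
```

The four parts are in the tray in reverse order and the job is handed in; no verdict was reported. From the board's knob the starting order was bush, pinion, sleeve, nut. In the tray, counting from its knob, they now stand nut, sleeve, pinion, bush.

- **Final check:** pictures from both cameras show each part upright and the same way up on the floor of its own cell. The board is empty and the look-alikes were not touched. The arm was clear of everything and reading almost no force.
- **Limits:** the job took about 23 s of the 90 s. The highest wrist force I saw was about 12 N. The arm stayed within its joint ranges wherever I checked.
- **Disagreements:** the two cameras agreed to about 1 mm on part positions. My automatic contour for the nut's flats failed, so I read its corners from the enlarged pictures. The grip then closed to about 37 mm, which fits the 38 mm across its flats.

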